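Complete the pin fence and hold out the sprung length stop

TASK

Two of the five holes in the jig's pin fence are empty: stand a spare pin from the cork block fully down in each of them, leaving the pins that are already in place where they are. Then pull the jig's spring-loaded length stop out by its orange handle until its yellow pointer lines up with the red mark, and finish while still holding it there with the gripper, so that a board can be laid against it. Do not knock the glue bottle, the cork bottle or the tape measure.

Things in the scene. Friction and masses are not known exactly. Their poses are not given: they have to be found in the camera images.
- jig: Fixed jig: white plate 220 (x) x 360 (y) x 12 mm; origin: centre of its underside, z up. At jig x = 60 mm stands the dark-wood fence block 50 (x) x 260 (y) mm, top 47 mm above the table, with 5 holes along y. At x = -45 mm an aluminium tube, 24 mm thick, lies along y (58 to 173 mm, axis 45 mm high); a 14 mm rod telescopes out of it to jig -y. A steel rule lies along y at x = -92 mm.
- pocket0 (a point): Centre of the mouth of fence hole 0: at jig x = 60, y = -100 mm, 47 mm above the table; axes as the jig's. Hole 18 mm in diameter, 25 mm deep, flat bottom. Two of the five holes, different every time, are empty.
- pocket1 (a point): Centre of the mouth of fence hole 1: at jig x = 60, y = -50 mm, 47 mm above the table; axes as the jig's. Hole 18 mm in diameter, 25 mm deep, flat bottom. Two of the five holes, different every time, are empty.
- pocket2 (a point): Centre of the mouth of fence hole 2: at jig x = 60, y = 0 mm, 47 mm above the table; axes as the jig's. Hole 18 mm in diameter, 25 mm deep, flat bottom. Two of the five holes, different every time, are empty.
- pocket3 (a point): Centre of the mouth of fence hole 3: at jig x = 60, y = 50 mm, 47 mm above the table; axes as the jig's. Hole 18 mm in diameter, 25 mm deep, flat bottom. Two of the five holes, different every time, are empty.
- pocket4 (a point): Centre of the mouth of fence hole 4: at jig x = 60, y = 100 mm, 47 mm above the table; axes as the jig's. Hole 18 mm in diameter, 25 mm deep, flat bottom. Two of the five holes, different every time, are empty.
- spares: Fixed cork block 60 (x) x 160 (y) x 40 mm tall, origin at the centre of its underside; holds three spare pins upright in 18 mm holes, 25 mm deep, at its y = -50, 0, +50 mm (only two are needed).
- pin0: Pale wooden round pin, 16 mm in diameter, 70 mm long, about 12 g; origin at the centre of its lower end, z along the pin. Standing in a hole of fence or cork block it shows 45 mm above the block's top. Starts in a fence hole; stays there.
- pin1: Pale wooden round pin, 16 mm in diameter, 70 mm long, about 12 g; origin at the centre of its lower end, z along the pin. Standing in a hole of fence or cork block it shows 45 mm above the block's top. Starts in a fence hole; stays there.
- pin2: Pale wooden round pin, 16 mm in diameter, 70 mm long, about 12 g; origin at the centre of its lower end, z along the pin. Standing in a hole of fence or cork block it shows 45 mm above the block's top. Starts in a fence hole; stays there.
- pin3: Pale wooden round pin, 16 mm in diameter, 70 mm long, about 12 g; origin at the centre of its lower end, z along the pin. Standing in a hole of fence or cork block it shows 45 mm above the block's top. Starts as a spare in the cork block.
- pin4: Pale wooden round pin, 16 mm in diameter, 70 mm long, about 12 g; origin at the centre of its lower end, z along the pin. Standing in a hole of fence or cork block it shows 45 mm above the block's top. Starts as a spare in the cork block.
- pin5: Pale wooden round pin, 16 mm in diameter, 70 mm long, about 12 g; origin at the centre of its lower end, z along the pin. Standing in a hole of fence or cork block it shows 45 mm above the block's top. Starts as a spare in the cork block.
- stop_rod (a joint): Extension of the telescoping length stop: 0 pushed in by its spring (as at the start), growing in m as the handle is pulled along jig -y, at most 0.095. The spring pulls back with about 5 N at 0 and 1 N more for every 10 mm, so about 14 N at the far marks; it snaps back if let go.
- handle: Orange upright round handle, 24 mm in diameter, on the rod's outer end; origin on the rod's axis, 45 mm above the table, at jig x = -45 mm, y = 10 mm minus the extension. Reaches from 27 mm below to 66 mm above its origin (top 111 mm above the table); axes as the jig's. The 14 mm rod leaves it to jig +y, its top 7 mm above the origin.
- grip (a point): Point to grip on the handle's axis, 40 mm above the handle's origin (85 mm above the table), clear of the rod; can be gripped from above in any yaw.
- pointer (a point): Tip of the thin yellow pointer (4 mm wide) that sticks out of the foot of the handle along jig -x, 42 mm from the handle's axis, 20 mm above the table.
- mark: Red clip on the rule, 26 (x) x 6 (y) x 12 mm tall, fixed at a different place each time; origin at the centre of its underside, axes as the jig's. The length is set when the pointer has the same jig y as the clip (the tip then stands 2 mm from the clip's end). At the start the clip lies 45 to 85 mm from the pointer towards jig -y.
- glue: White glue bottle, 56 mm in diameter, 150 mm tall, loose; origin at the centre of its underside. Leave alone.
- cork_bottle: Turned cork bottle, 66 mm in diameter, 86 mm tall, loose; origin at the centre of its underside. Leave alone.
- tape: Yellow tape measure 68 x 35 x 62 mm tall, loose; origin at the centre of its underside. Leave alone.
There are look-alikes about, which are no part of the job. Leave any green or turquoise look-alike of the pin5 alone.

How it is judged:
By the outcome, as a careful person would: the job done as asked, in the order asked, and still so for the second after the job is handed in, while the arm keeps its last pose, push and grip.
It also fails if it takes over 67 s, if anything falls off the work surface, if the arm or the gripper's body presses on something with over 40 N, if the wrist force passes 120 N, or if a joint passes its speed limit or range.

ROBOT

A 7-joint arm with a two-finger parallel gripper is mounted at the origin on the work surface. World frame = base frame: x ahead of the robot, y to its left, z up, the work surface at z = 0. Lengths are in m, angles in rad, forces in N, time in s.
With the tool pointing down it reaches from about 0.4 to 0.85 m from the base axis. Payload 10.4 kg.
Tool frame: the origin (TCP) lies on the centre line of the jaws, within the pads' length; the fingertips stand 17 mm ahead of it and the grasp point (between the pads) lies 2 mm behind it; z points along the fingers, y is the line along which they close (so a half turn about z gives the same grasp; the last joint's range is limited). The gripper opens to 85 mm and grips with 20 to 120 N. Pads are 22 mm wide; open, the fingers measure 114 mm over their backs; the gripper's body (76 mm by 85 mm) begins 54 mm behind the grasp point. The pads swing forward as they close: fully open they stand 13 mm farther back than shut.
Start: joints at [-1.26, 0.332, -0.065, 1.46, 0.022, 1.35, -0.088], TCP at [0.205, 0.591, 0.248] pointing down, gripper open.
Joint ranges: [-2.6, 2.6], [-0.5, 2.12], [-1.47, 1.34], [0.16, 2.42], [-1.27, 4.41], [0.06, 2.06], [-2.6, 2.6]. Speed limits (rad/s): [2.22, 2.22, 2.79, 2.79, 3.14, 3.14, 3.14].

INTERFACE

Orientations are given as a unit quaternion [x, y, z, w].
In Python, from workcell import get_obs, optics, job gives the robot as it stands. The module is installed in compiled form; this text tells all that it offers.
- The arm moves only by the tool send_rows, never from a script. Its argument "plan" is a list that holds one entry, the list of rows, each a list of 7 numbers: the turn, a rotation vector about the tool's x, y, z in units of 1.5 rad (1.0 is 1.5 rad), then the shift along the tool's x, y, z in units of 20 cm (1.0 is 20 cm), then the opening, from 0 (shut) to 1 (fully open). A call has 1 to 20 rows; each row shifts and turns the commanded pose from where the row before left it, along the tool's axes as they then stand; what a row does not reach is not made up. A row lasts 1/12 s, in which the tool goes at most 41.7 mm and 7.16 degrees, less where a joint would pass 70% of its speed; a pose out of reach is approached as far as the arm can. A call with a number of a shift or a turn outside -1 to 1 is refused whole. A call with a gripper value outside its range is refused whole. The fingers move at their own pace and stop on an object; "squeeze" is the grip in N (left out, the last holds). Time passes only in rows, so rows that do not move let the fingers close. It gives the time, the measured TCP pose, the force, the opening and the grip force at its end, in the units of the state.
- get_obs(): the state, without advancing time (a new reading comes with each control period).
- optics.camera(name): name is "scene" or "top"; returns the picture (400x640x3 uint8, red, green, blue); there is no depth.
- optics.get_calibration(name): a dict with "intrinsics" (3x3 intrinsics, pixels), "distortion" ([k1, k2, p1, p2, k3] as OpenCV has them; the pictures are not rectified), "world_from_camera" (4x4, takes a point from camera to world coordinates). Camera axes: x right, y up, looking along -z (the intrinsics and any distortion apply to the point x, -y, -z); pixel columns grow to the right and rows downward; lengths in m; the calibration is good to about 2 mm. A picture is of the moment at which its call begins. get_calibration takes no time and is no camera call.
- job.hand_in(): hands the job in; it is judged then, once.
The state is a dict: "clock": time; "joint_pos": joint angles; "joint_velocities": joint speeds; "tau": joint torques, N m; "position": TCP position; "ee_rot": TCP orientation; "ft_force": force on the tool from outside, world axes, zero at the start; "torque": the same for the moment, N m; "grip_width": opening from 0.0 (shut) to 1.0 (fully open); "grasp_force": force on a finger pad.
Only numpy, scipy, OpenCV 4.12 (cv2) and the standard library are available. Lean on these libraries where they do the work, as an engineer would, in place of code of your own. Each camera call takes 0.05 s, during which the arm holds its last target. There are 200 camera calls.

## Working session

There is one attempt and no reset: what is moved stays moved. The work goes in short steps, Python scripts to look and compute and a tool call to move; the robot and the scene stay as the last step left them, time stands still between calls to the robot, and variables do not carry over. Pictures are saved under pics/ and viewed, at most 10 in all, crops included, and the job is handed in when it is done.

Besides the shell and the picture viewer there is one more tool, called after "Request:" by a JSON object that holds its "op" and its "data". send_rows: Moves the arm, as the interface text tells. Its arguments: {"type":"object","properties":{"plan":{"type":"array"},"squeeze":{"type":"number"}},"required":["plan"]}

```bash
mkdir -p pics
cat > h.py <<'E'
import numpy as np, cv2
from workcell import get_obs, optics, job
def ray(cam,uv):
    c=optics.get_calibration(cam);K=np.array(c["intrinsics"]);d=np.array(c["distortion"]);T=np.array(c["world_from_camera"])
    p=cv2.undistortPoints(np.array(uv,float).reshape(-1,1,2),K,d).reshape(-1,2)
    v=np.c_[p[:,0],-p[:,1],-np.ones(len(p))]@T[:3,:3].T
    return T[:3,3],v
def onz(cam,uv,z):
    o,v=ray(cam,uv); return o+v*((np.asarray(z)-o[2])/v[:,2])[:,None]
def proj(cam,P):
    c=optics.get_calibration(cam);K=np.array(c["intrinsics"]);d=np.array(c["distortion"]);T=np.linalg.inv(np.array(c["world_from_camera"]))
    q=np.atleast_2d(P)@T[:3,:3].T+T[:3,3]
    q=q*[1,-1,-1]
    return cv2.projectPoints(q,np.zeros(3),np.zeros(3),K,d)[0].reshape(-1,2)
E
python3 - <<'E'
from h import *
for n in("scene","top"):
    im=optics.camera(n);np.save(f"pics/{n}0.npy",im);cv2.imwrite(f"pics/{n}0.png",im[:,:,::-1])
    c=optics.get_calibration(n);print(n,np.round(c["world_from_camera"],3).tolist(),np.round(c["intrinsics"],1).tolist(),c["distortion"])
print(get_obs())
E
```

```text
scene [[0.734, -0.515, 0.442, 0.991], [0.679, 0.566, -0.468, -0.499], [-0.009, 0.643, 0.765, 0.748], [0.0, 0.0, 0.0, 1.0]] [[379.8, 0.0, 324.4], [0.0, 379.8, 205.9], [0.0, 0.0, 1.0]] [0.00038221 0.         0.         0.         0.        ]
top [[0.012, 0.996, -0.087, 0.513], [-1.0, 0.012, -0.003, -0.092], [-0.002, 0.087, 0.996, 1.125], [0.0, 0.0, 0.0, 1.0]] [[475.2, 0.0, 319.9], [0.0, 475.2, 202.1], [0.0, 0.0, 1.0]] [-0.13905026  0.          0.          0.          0.        ]
{'clock': 0.1, 'joint_pos': array([-1.25964829,  0.33278602, -0.06468362,  1.46086111,  0.02160115,
        1.34990191, -0.08851901]), 'joint_velocities': array([ 1.07563574e-03, -1.37223413e-03,  8.07718895e-04, -2.15912436e-03,
       -1.03669506e-04, -9.70078001e-05,  7.41317889e-04]), 'tau': array([ 7.79696365e-04, -6.26747060e+01,  4.84167715e-02, -3.92427099e+01,
        1.62995554e-02,  6.98580159e-03,  5.40227276e-06]), 'position': array([0.20464965, 0.59021027, 0.24760779]), 'ee_rot': array([ 1.66107945e-01,  9.86107374e-01, -6.26305836e-04, -7.29009363e-05]), 'ft_force': array([ 0.55201571,  0.0143197 , -0.81259481]), 'torque': array([ 0.03446458,  0.0083913 , -0.03628106]), 'grasp_force': 0.0, 'grip_width': 1.0011318433403695}
```

View pics/top0.png

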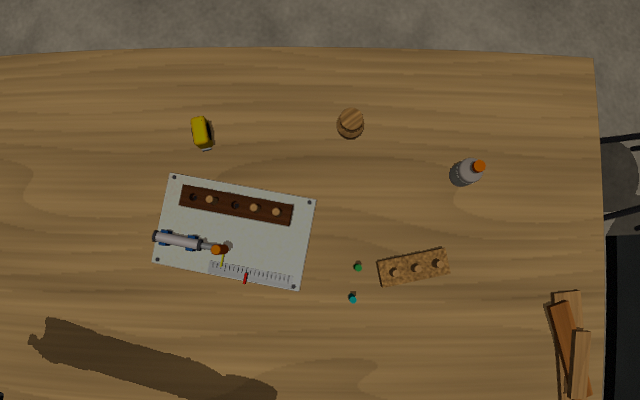

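View pics/scene0.png

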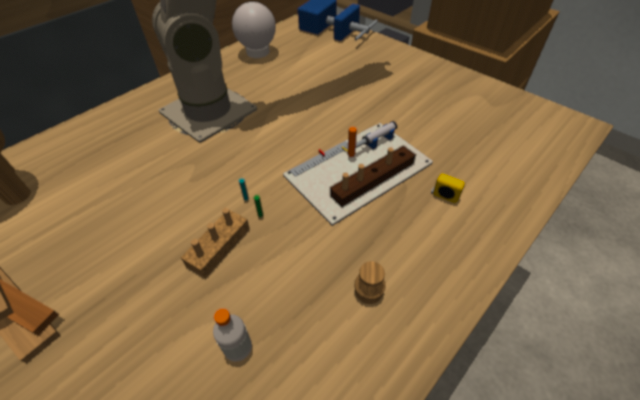

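The top view shows the jig on the left, with fence holes at (193,197) and (235,205) empty. These are holes 4 and 2, since jig +y points image-left. Pins stand in holes 3, 1 and 0. The orange handle is at (216,249), the red clip at (245,278), and the cork block with three pins at (413,267). The green and turquoise look-alikes are at (357,266) and (352,297).

```bash
cat > m.py <<'E'
from h import *
im=np.load("pics/top0.npy");hsv=cv2.cvtColor(im,cv2.COLOR_RGB2HSV)
H,S,V=[hsv[:,:,i].astype(int) for i in range(3)]
def comp(m,box):
    x0,y0,x1,y1=box;k=np.zeros_like(m,np.uint8);k[y0:y1,x0:x1]=m[y0:y1,x0:x1]
    n,l,s,c=cv2.connectedComponentsWithStats(k);i=1+np.argmax(s[1:,4]);return (l==i).astype(np.uint8)
def rect(m,z):
    c=max(cv2.findContours(m,cv2.RETR_EXTERNAL,cv2.CHAIN_APPROX_NONE)[0],key=cv2.contourArea).reshape(-1,2)
    P=onz("top",c,z)[:,:2]
    r=cv2.minAreaRect((P*1000).astype(np.float32));return r,cv2.boxPoints(r)
pl=cv2.morphologyEx(((S<70)&(V>90)).astype(np.uint8),cv2.MORPH_CLOSE,np.ones((3,3)))
r,b=rect(comp(pl,(140,160,330,300)),.012);print("plate",r,b.tolist())
fe=((V<95)&(S>110)&((H<12)|(H>170))).astype(np.uint8)
fe=cv2.morphologyEx(comp(fe,(172,180,300,230)),cv2.MORPH_CLOSE,np.ones((9,9)))
r,b=rect(fe,.047);print("fence",r,b.tolist())
print("hsv cork",hsv[275,385],hsv[262,405],"table",hsv[300,400],hsv[250,380],"pins",hsv[269,395],hsv[265,416],hsv[262,437])
print("hsv red",hsv[278,245],"or",hsv[249,216],"fence",hsv[200,222],hsv[212,264])
red=comp((S>150)&((H<5)|(H>174))&(V>80),(235,265,255,290));ys,xs=np.nonzero(red);print("red",len(xs),xs.mean(),ys.mean(),onz("top",[[xs.mean(),ys.mean()]],.024))
og=comp((S>180)&(H>5)&(H<14)&(V>120),(205,235,235,260));ys,xs=np.nonzero(og);print("or",len(xs),xs.mean(),ys.mean(),np.ptp(xs),np.ptp(ys),onz("top",[[xs.mean(),ys.mean()]],.111))
cr=im[160:300,140:330];cv2.imwrite("pics/jig.png",cv2.resize(cr[:,:,::-1],None,fx=4.2,fy=4.2,interpolation=cv2.INTER_CUBIC))
cr=im[235:305,340:460];cv2.imwrite("pics/cork.png",cv2.resize(cr[:,:,::-1],None,fx=6.5,fy=6.5,interpolation=cv2.INTER_CUBIC))
E
python3 m.py
```

```text
plate ((540.0192260742188, 116.99705505371094), (361.4790954589844, 219.5464630126953), 80.21187591552734) [[401.11724853515625, -42.449462890625], [617.4678344726562, -79.77352142333984], [678.9212036132812, 276.4435729980469], [462.57061767578125, 313.76763916015625]]
fence ((623.3098754882812, 206.79493713378906), (17.347946166992188, 36.903289794921875), 67.54000091552734) [[602.944091796875, 205.82815551757812], [637.048095703125, 191.72967529296875], [643.6756591796875, 207.76171875], [609.5716552734375, 221.86019897460938]]
hsv cork [ 16 158 124] [ 17 162 110] table [ 18 128 126] [ 18 133 111] pins [ 16 165  62] [ 15 161  65] [ 16 150 114]
hsv red [  2 228 144] or [ 17 255 140] fence [ 11 202  53] [ 12 213  55]
red 26 244.5 278.0 [[0.43078765 0.0835456  0.024     ]]Traceback (most recent call last):
  File "m.py", line 19, in <module>
    og=comp((S>180)&(H>5)&(H<14)&(V>120),(205,235,235,260));ys,xs=np.nonzero(og);print("or",len(xs),xs.mean(),ys.mean(),np.ptp(xs),np.ptp(ys),onz("top",[[xs.mean(),ys.mean()]],.111))
  File "m.py", line 6, in comp
    n,l,s,c=cv2.connectedComponentsWithStats(k);i=1+np.argmax(s[1:,4]);return (l==i).astype(np.uint8)
                                                    ~~~~~~~~~^^^^^^^^^
    return _wrapfunc(a, 'argmax', axis=axis, out=out, **kwds)
    return bound(*args, **kwds)
ValueError: attempt to get argmax of an empty sequence
```

```bash
python3 - <<'E'
s=open('m.py').read()
s=s.replace("fe=((V<95)&(S>110)&((H<12)|(H>170)))","fe=((S>175)&(V<110)&(H<14))").replace("(S>180)&(H>5)&(H<14)&(V>120)","(S>200)&(H>5)&(H<20)&(V>120)")
s+='''
C=np.array([.540,.117]);ex=np.array([.985,-.170]);ey=np.array([.170,.985])
for n,x,y,z in [("h4",60,100,.047),("h2",60,0,.047),("p3",60,50,.092),("p1",60,-50,.092),("p0",60,-100,.092),("handle",-45,10,.111)]:
    w=C+ex*x/1e3+ey*y/1e3;print(n,w.round(4),proj("top",[*w,z]).round(1),proj("scene",[*w,z]).round(1))
# cork by texture/saturation
ck=cv2.morphologyEx((cv2.blur(S.astype(np.float32),(1,1))>148).astype(np.uint8),cv2.MORPH_CLOSE,np.ones((5,5)))
ck=cv2.morphologyEx(ck,cv2.MORPH_OPEN,np.ones((7,7)))
r,b=rect(comp(ck,(368,240,460,295)),.04);print("cork",r,b.tolist())
'''
open('m.py','w').write(s)
E
python3 m.py
```

```text
plate ((540.0192260742188, 116.99705505371094), (361.4790954589844, 219.5464630126953), 80.21187591552734) [[401.11724853515625, -42.449462890625], [617.4678344726562, -79.77352142333984], [678.9212036132812, 276.4435729980469], [462.57061767578125, 313.76763916015625]]
fence ((598.8163452148438, 104.85292053222656), (258.9207458496094, 47.84310531616211), 80.0267562866211) [[552.8352661132812, -18.508209228515625], [599.9553833007812, -26.7940673828125], [644.7974243164062, 228.21405029296875], [597.6773071289062, 236.49990844726562]]
hsv cork [ 16 158 124] [ 17 162 110] table [ 18 128 126] [ 18 133 111] pins [ 16 165  62] [ 15 161  65] [ 16 150 114]
hsv red [  2 228 144] or [ 17 255 140] fence [ 11 202  53] [ 12 213  55]
red 26 244.5 278.0 [[0.43078765 0.0835456  0.024     ]]
or 63 215.0 249.12698412698413 8 8 [[0.49756297 0.1346675  0.111     ]]
h4 [0.6161 0.2053] [[192.4 196.6]] [[401.6 153.9]]
h2 [0.5991 0.1068] [[234.4 204.5]] [[374.2 169.9]]
p3 [0.6076 0.1561] [[208.7 198.7]] [[390.3 149. ]]
p1 [0.5906 0.0576] [[252.9 207. ]] [[360.9 165.7]]
p0 [0.5821 0.0083] [[275.3 211.1]] [[345.3 174.5]]
handle [0.4974 0.1345] [[215.1 249.2]] [[352.4 128.8]]
cork ((461.666259765625, -302.65692138671875), (62.645931243896484, 163.394287109375), 11.91536808013916) [[414.15045166015625, -229.1872100830078], [447.88592529296875, -389.0609130859375], [509.18206787109375, -376.12664794921875], [475.44659423828125, -216.2529296875]]
```

View pics/jig.png

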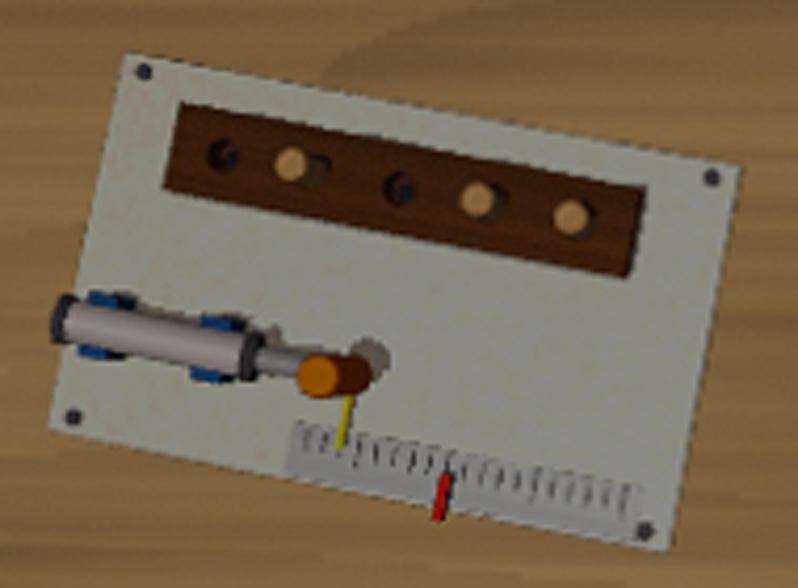

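View pics/cork.png

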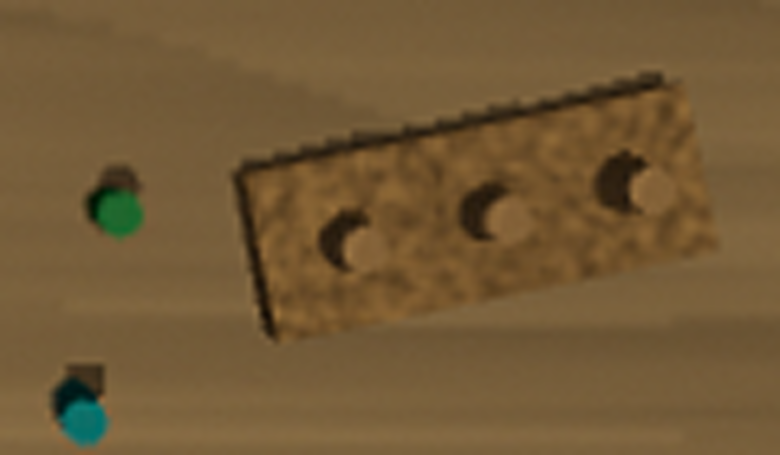

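The jig fits consistently: every predicted hole, pin and handle pixel agrees within about 0.5 px. The cork pins' tops are at about (395.5,272.3), (417.7,268.0) and (439.9,263.5) in the full image.

```bash
cat >> h.py <<'E'
from scipy.spatial.transform import Rotation as R
C=np.array([.540,.117]);ex=np.array([.985,-.170]);ey=np.array([.170,.985])
def J(x,y): return C+ex*x/1e3+ey*y/1e3
def go(xyz,ydeg):
    """turn (tool rotvec/1.5) then shift (/0.2) in turned tool axes; tool y at world angle ydeg, z down"""
    s=get_obs();a=np.radians(ydeg);y=np.array([np.cos(a),np.sin(a),0]);z=np.array([0,0,-1.])
    G=R.from_matrix(np.c_[np.cross(y,z),y,z]);c=R.from_quat(s["ee_rot"])
    print("turn",((c.inv()*G).as_rotvec()/1.5).round(4),"shift",(G.inv().apply(np.array(xyz)-s["position"])/.2).round(4),
      "| pos",s["position"].round(4),"F",s["ft_force"].round(1),"w",round(s["grip_width"],3),"gf",round(s["grasp_force"],1),"t",s["clock"])
E
python3 - <<'E'
from h import *
P=onz("top",[(395.5,272.3),(417.7,268.),(439.9,263.5)],.085);print(P.round(4))
d=P[0]-P[2];print("len",np.linalg.norm(d),"cork x angle",np.degrees(np.arctan2(d[1],d[0]))-90)
print(proj("scene",P))
go([.50,.20,.25],11.9)
E
```

```text
[[ 0.4518 -0.2556  0.085 ]
 [ 0.4614 -0.3046  0.085 ]
 [ 0.4714 -0.354   0.085 ]]
len 0.10026333174840509 cork x angle 11.279658942537395
[[225.30020028 210.68573439]
 [210.132353   225.74685501]
 [193.87400331 242.05844636]]
turn [-7.000e-04  5.000e-04  6.862e-01] shift [-2.2136  1.0427 -0.012 ] | pos [0.2046 0.5902 0.2476] F [ 0.6  0.  -0.8] w 1.001 gf 0.0 t 0.1
```

Request:
{"op": "send_rows", "data": {"plan": [[[0, 0, 0.0762, 0, 0, 0, 0.6], [0, 0, 0.0762, 0, 0, 0, 0.6], [0, 0, 0.0762, 0, 0, 0, 0.6], [0, 0, 0.0762, 0, 0, 0, 0.6], [0, 0, 0.0762, 0, 0, 0, 0.6], [0, 0, 0.0762, 0, 0, 0, 0.6], [0, 0, 0.0762, 0, 0, 0, 0.6], [0, 0, 0.0762, 0, 0, 0, 0.6], [0, 0, 0.0762, 0, 0, 0, 0.6], [0, 0, 0, -0.18, 0.085, 0, 0.6], [0, 0, 0, -0.18, 0.085, 0, 0.6], [0, 0, 0, -0.18, 0.085, 0, 0.6], [0, 0, 0, -0.18, 0.085, 0, 0.6], [0, 0, 0, -0.18, 0.085, 0, 0.6], [0, 0, 0, -0.18, 0.085, 0, 0.6], [0, 0, 0, -0.18, 0.085, 0, 0.6], [0, 0, 0, -0.18, 0.085, 0, 0.6], [0, 0, 0, -0.18, 0.085, 0, 0.6], [0, 0, 0, -0.18, 0.085, 0, 0.6], [0, 0, 0, -0.18, 0.085, 0, 0.6]]], "squeeze": 40}}

```text
clock: 1.77
position: [0.4703, 0.2399, 0.2482]
ee_rot: [0.63, 0.777, -0.0, -0.0]
ft_force: [1.3, 1.6, -0.1]
grip_width: 0.597
grasp_force: 0.0
```

```bash
python3 -c "
from h import *
go([.4518,-.2556,.15],11.3)"
```

```text
turn [-0.0001 -0.0001  0.0075] shift [-2.4113 -0.576   0.4912] | pos [0.4703 0.2399 0.2482] F [ 1.3  1.6 -0.1] w 0.597 gf 0.0 t 1.7667
```

Request:
{"op": "send_rows", "data": {"plan": [[[0, 0, 0.0075, 0, 0, 0, 0.6], [0, 0, 0, -0.185, -0.044, 0.038, 0.6], [0, 0, 0, -0.185, -0.044, 0.038, 0.6], [0, 0, 0, -0.185, -0.044, 0.038, 0.6], [0, 0, 0, -0.185, -0.044, 0.038, 0.6], [0, 0, 0, -0.185, -0.044, 0.038, 0.6], [0, 0, 0, -0.185, -0.044, 0.038, 0.6], [0, 0, 0, -0.185, -0.044, 0.038, 0.6], [0, 0, 0, -0.185, -0.044, 0.038, 0.6], [0, 0, 0, -0.185, -0.044, 0.038, 0.6], [0, 0, 0, -0.185, -0.044, 0.038, 0.6], [0, 0, 0, -0.185, -0.044, 0.038, 0.6], [0, 0, 0, -0.185, -0.044, 0.038, 0.6], [0, 0, 0, -0.185, -0.044, 0.038, 0.6], [0, 0, 0, 0, 0, 0, 0.6], [0, 0, 0, 0, 0, 0, 0.6], [0, 0, 0, 0, 0, 0, 0.6]]]}}

```text
clock: 3.18
position: [0.4515, -0.2519, 0.1491]
ee_rot: [0.634, 0.773, -0.0, -0.0]
ft_force: [-0.0, 0.2, 0.2]
grip_width: 0.602
grasp_force: 0.0
```

```bash
python3 -c "
from h import *
go([.4518,-.2556,.065],11.3)"
```

```text
turn [-0.0005 -0.0003 -0.0004] shift [-0.0185 -0.0022  0.4206] | pos [ 0.4515 -0.2519  0.1491] F [-0.   0.2  0.2] w 0.602 gf 0.0 t 3.1833
```

Request:
{"op": "send_rows", "data": {"plan": [[[0, 0, 0, -0.018, -0.002, 0, 0.6], [0, 0, 0, 0, 0, 0.14, 0.6], [0, 0, 0, 0, 0, 0.14, 0.6], [0, 0, 0, 0, 0, 0.1, 0.6], [0, 0, 0, 0, 0, 0.04, 0.6], [0, 0, 0, 0, 0, 0, 0.6], [0, 0, 0, 0, 0, 0, 0.6], [0, 0, 0, 0, 0, 0, 0], [0, 0, 0, 0, 0, 0, 0], [0, 0, 0, 0, 0, 0, 0], [0, 0, 0, 0, 0, 0, 0], [0, 0, 0, 0, 0, 0, 0], [0, 0, 0, 0, 0, 0, 0], [0, 0, 0, 0, 0, 0, 0], [0, 0, 0, 0, 0, 0, 0]]]}}

```text
clock: 4.43
position: [0.4515, -0.2565, 0.0664]
ee_rot: [0.634, 0.773, 0.0, -0.0]
ft_force: [-4.8, 0.5, 10.2]
grip_width: 0.178
grasp_force: 38.8
```

```bash
python3 -c "
from h import *
go([.4518,-.2556,.065],11.3)
print(get_obs()['torque'])"
```

```text
turn [ 0.     -0.0002 -0.0006] shift [0.0041 0.0021 0.0072] | pos [ 0.4515 -0.2565  0.0664] F [-4.8  0.5 10.2] w 0.178 gf 38.8 t 4.4333
[ 0.08238967  1.27270902 -0.00136298]
```

Request:
{"op": "send_rows", "data": {"plan": [[[0, 0, 0, 0, 0, -0.03, 0], [0, 0, 0, 0, 0, -0.06, 0], [0, 0, 0, 0, 0, -0.12, 0], [0, 0, 0, 0, 0, -0.15, 0], [0, 0, 0, 0, 0, -0.15, 0], [0, 0, 0, 0, 0, -0.15, 0], [0, 0, 0, 0, 0, 0, 0], [0, 0, 0, 0, 0, 0, 0]]], "squeeze": 50}}

```text
clock: 5.1
position: [0.453, -0.2563, 0.1998]
ee_rot: [0.634, 0.773, 0.001, 0.002]
ft_force: [-0.5, -0.3, -1.0]
grip_width: 0.172
grasp_force: 48.6
```

```bash
python3 -c "
from h import *
go([*J(60,0),.15],-9.8)
print(get_obs()['torque'])"
```

```text
turn [3.100e-03 1.000e-04 2.455e-01] shift [1.9133 0.4109 0.249 ] | pos [ 0.453  -0.2563  0.1998] F [-0.5 -0.3 -1. ] w 0.172 gf 48.6 t 5.1
[ 0.03810459  0.01125562 -0.02637723]
```

Request:
{"op": "send_rows", "data": {"plan": [[[0.001, 0, 0.0614, 0, 0, 0, 0], [0.001, 0, 0.0614, 0, 0, 0, 0], [0.001, 0, 0.0614, 0, 0, 0, 0], [0, 0, 0.0614, 0, 0, 0, 0], [0, 0, 0, 0.191, 0.041, 0, 0], [0, 0, 0, 0.191, 0.041, 0, 0], [0, 0, 0, 0.191, 0.041, 0, 0], [0, 0, 0, 0.191, 0.041, 0, 0], [0, 0, 0, 0.191, 0.041, 0, 0], [0, 0, 0, 0.191, 0.041, 0, 0], [0, 0, 0, 0.191, 0.041, 0, 0], [0, 0, 0, 0.191, 0.041, 0, 0], [0, 0, 0, 0.191, 0.041, 0, 0], [0, 0, 0, 0.191, 0.041, 0, 0], [0, 0, 0, 0, 0, 0.1, 0], [0, 0, 0, 0, 0, 0.1, 0], [0, 0, 0, 0, 0, 0.049, 0], [0, 0, 0, 0, 0, 0, 0], [0, 0, 0, 0, 0, 0, 0]]]}}

```text
clock: 6.68
position: [0.5973, 0.1058, 0.1467]
ee_rot: [0.765, 0.644, -0.002, -0.001]
ft_force: [-0.2, 0.4, 0.7]
grip_width: 0.171
grasp_force: 48.6
```

```bash
python3 -c "
from h import *
go([*J(60,0),.106],-9.8)
im=optics.camera('scene');a=proj('scene',[*J(60,0),.047])[0].round().astype(int);print(a, proj('scene',[*J(60,0),.1]),proj('scene',[*J(60,0),.047]))
x,y=a[0]-50,a[1]-60
cv2.imwrite('pics/s1.png',cv2.resize(im[y:y+85,x:x+100,::-1],None,fx=7,fy=7,interpolation=cv2.INTER_CUBIC));print(x,y)"
```

```text
turn [-0.0036  0.0012 -0.0009] shift [0.0066 0.0082 0.2037] | pos [0.5973 0.1058 0.1467] F [-0.2  0.4  0.7] w 0.171 gf 48.6 t 6.6833
[374 170] [[376.16077578 154.77537896]] [[374.23726892 169.90784133]]
324 110
```

View pics/s1.png

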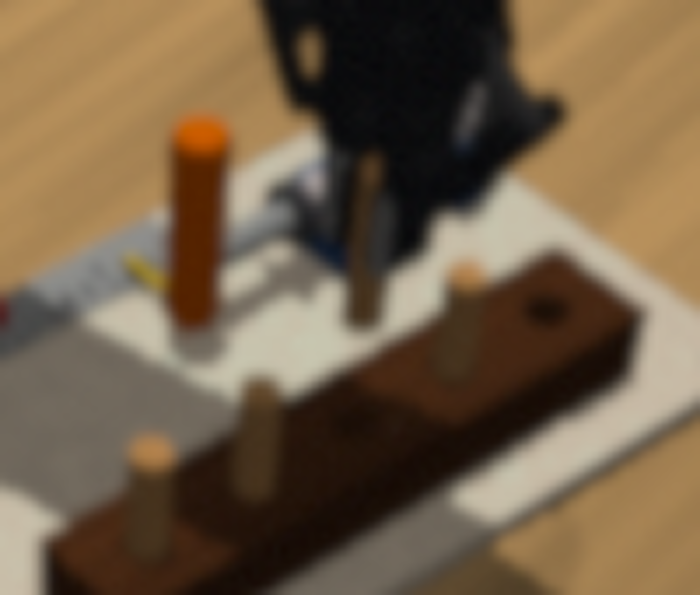

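The scene view shows the pin held upright. Its foot is at crop (361,322), directly above hole 2's mouth at (352,418), which matches the prediction.

Request:
{"op": "send_rows", "data": {"plan": [[[-0.0036, 0.0012, -0.001, 0.0066, 0.0082, 0, 0], [0, 0, 0, 0, 0, 0.1, 0], [0, 0, 0, 0, 0, 0.1, 0], [0, 0, 0, 0, 0, 0.02, 0], [0, 0, 0, 0, 0, 0, 0], [0, 0, 0, 0, 0, 0.02, 0], [0, 0, 0, 0, 0, 0.02, 0], [0, 0, 0, 0, 0, 0, 0]]]}}

```text
clock: 7.4
position: [0.6001, 0.1072, 0.0967]
ee_rot: [0.765, 0.644, 0.001, 0.0]
ft_force: [-3.6, -1.5, 8.8]
grip_width: 0.175
grasp_force: 49.7
```

```bash
python3 -c "
from h import *
go([*J(60,0),.073],-9.8)"
```

```text
turn [ 0.0014 -0.0012  0.0005] shift [-0.003  -0.0048  0.1185] | pos [0.6001 0.1072 0.0967] F [-3.6 -1.5  8.8] w 0.175 gf 49.7 t 7.4
```

Request:
{"op": "send_rows", "data": {"plan": [[[0, 0, 0, -0.004, -0.008, 0, 0], [0, 0, 0, 0, 0, 0.01, 0], [0, 0, 0, 0, 0, 0.01, 0], [0, 0, 0, 0, 0, 0, 0], [0, 0, 0, 0, 0, 0, 0]]]}}

```text
clock: 7.82
position: [0.5979, 0.107, 0.0908]
ee_rot: [0.765, 0.645, 0.001, 0.0]
ft_force: [0.2, -1.4, 0.1]
grip_width: 0.171
grasp_force: 48.8
```

```bash
python3 -c "
from h import *
go([*J(60,0),.073],-9.8)"
```

```text
turn [ 0.0007 -0.0005  0.0008] shift [-0.      0.0063  0.0891] | pos [0.5979 0.107  0.0908] F [ 0.2 -1.4  0.1] w 0.171 gf 48.8 t 7.8167
```

Request:
{"op": "send_rows", "data": {"plan": [[[0, 0, 0, -0.001, 0, 0.02, 0], [0, 0, 0, 0, 0, 0.025, 0], [0, 0, 0, 0, 0, 0.025, 0], [0, 0, 0, 0, 0, 0.015, 0], [0, 0, 0, 0, 0, 0.01, 0], [0, 0, 0, 0, 0, 0, 0], [0, 0, 0, 0, 0, 0, 0]]]}}

```text
clock: 8.4
position: [0.5979, 0.1068, 0.073]
ee_rot: [0.765, 0.644, 0.001, -0.0]
ft_force: [-5.9, -1.7, 15.9]
grip_width: 0.175
grasp_force: 50.5
```

```bash
python3 -c "
from h import *
go([*J(60,0),.073],-9.8)"
```

```text
turn [ 0.0005 -0.001   0.0006] shift [ 0.0009  0.0059 -0.    ] | pos [0.5979 0.1068 0.073 ] F [-5.9 -1.7 15.9] w 0.175 gf 50.5 t 8.4
```

Request:
{"op": "send_rows", "data": {"plan": [[[0, 0, 0, 0, -0.002, -0.008, 0.0], [0, 0, 0, 0, 0, 0, 0.6], [0, 0, 0, 0, 0, 0, 0.6], [0, 0, 0, 0, 0, 0, 0.6], [0, 0, 0, 0, 0, 0, 0.6], [0, 0, 0, 0, 0, 0, 0.6], [0, 0, 0, 0, 0, -0.05, 0.6], [0, 0, 0, 0, 0, -0.15, 0.6], [0, 0, 0, 0, 0, -0.2, 0.6], [0, 0, 0, 0, 0, -0.2, 0.6], [0, 0, 0, 0, 0, 0, 0.6]]]}}

```text
clock: 9.32
position: [0.6007, 0.1066, 0.2023]
ee_rot: [0.765, 0.644, 0.006, 0.002]
ft_force: [0.2, 0.6, 1.0]
grip_width: 0.603
grasp_force: 0.0
```

```bash
python3 -c "
from h import *
go([.4606,-.3046,.15],11.3)"
```

```text
turn [ 0.0079 -0.0026 -0.2453] shift [-1.879  -1.0899  0.2613] | pos [0.6007 0.1066 0.2023] F [0.2 0.6 1. ] w 0.603 gf 0.0 t 9.3167
```

Request:
{"op": "send_rows", "data": {"plan": [[[0, 0, -0.0613, 0, 0, 0, 0.6], [0, 0, -0.0613, 0, 0, 0, 0.6], [0, 0, -0.0613, 0, 0, 0, 0.6], [0, 0, -0.0613, 0, 0, 0, 0.6], [0, 0, 0, -0.1708, -0.0991, 0, 0.6], [0, 0, 0, -0.1708, -0.0991, 0, 0.6], [0, 0, 0, -0.1708, -0.0991, 0, 0.6], [0, 0, 0, -0.1708, -0.0991, 0, 0.6], [0, 0, 0, -0.1708, -0.0991, 0, 0.6], [0, 0, 0, -0.1708, -0.0991, 0, 0.6], [0, 0, 0, -0.1708, -0.0991, 0, 0.6], [0, 0, 0, -0.1708, -0.0991, 0, 0.6], [0, 0, 0, -0.1708, -0.0991, 0, 0.6], [0, 0, 0, -0.1708, -0.0991, 0, 0.6], [0, 0, 0, -0.1708, -0.0991, 0, 0.6], [0, 0, 0, 0, 0, 0.15, 0.6], [0, 0, 0, 0, 0, 0.11, 0.6], [0, 0, 0, 0, 0, 0, 0.6], [0, 0, 0, 0, 0, 0, 0.6], [0, 0, 0, 0, 0, 0, 0.6]]]}}

```text
clock: 10.98
position: [0.4582, -0.3045, 0.1426]
ee_rot: [0.634, 0.774, 0.001, 0.001]
ft_force: [1.0, -0.7, 0.4]
grip_width: 0.604
grasp_force: 0.0
```

```bash
python3 -c "
from h import *
go([.4606,-.3046,.066],11.3)"
```

```text
turn [0.0016 0.0002 0.0009] shift [-0.0028  0.0119  0.3829] | pos [ 0.4582 -0.3045  0.1426] F [ 1.  -0.7  0.4] w 0.604 gf 0.0 t 10.9833
```

Request:
{"op": "send_rows", "data": {"plan": [[[0.0016, 0, 0.001, -0.003, 0.012, 0, 0.6], [0, 0, 0, 0, 0, 0.13, 0.6], [0, 0, 0, 0, 0, 0.13, 0.6], [0, 0, 0, 0, 0, 0.08, 0.6], [0, 0, 0, 0, 0, 0.04, 0.6], [0, 0, 0, 0, 0, 0, 0.6], [0, 0, 0, 0, 0, 0, 0.6], [0, 0, 0, 0, 0, 0, 0], [0, 0, 0, 0, 0, 0, 0], [0, 0, 0, 0, 0, 0, 0], [0, 0, 0, 0, 0, 0, 0], [0, 0, 0, 0, 0, 0, 0], [0, 0, 0, 0, 0, 0, 0], [0, 0, 0, 0, 0, 0, 0]]]}}

```text
clock: 12.15
position: [0.4605, -0.3049, 0.066]
ee_rot: [0.634, 0.773, 0.0, 0.0]
ft_force: [-1.8, 1.0, 8.2]
grip_width: 0.172
grasp_force: 48.6
```

```bash
python3 -c "
from h import *
go([.4606,-.3046,.066],11.3)"
```

```text
turn [ 0.0002  0.0001 -0.0005] shift [0.0011 0.0009 0.0002] | pos [ 0.4605 -0.3049  0.066 ] F [-1.8  1.   8.2] w 0.172 gf 48.6 t 12.15
```

Request:
{"op": "send_rows", "data": {"plan": [[[0, 0, 0, 0, 0, -0.03, 0], [0, 0, 0, 0, 0, -0.06, 0], [0, 0, 0, 0, 0, -0.12, 0], [0, 0, 0, 0, 0, -0.15, 0], [0, 0, 0, 0, 0, -0.15, 0], [0, 0, 0, 0, 0, -0.15, 0], [0, 0, 0.0614, 0, 0, 0, 0], [0, 0, 0.0614, 0, 0, 0, 0], [0, 0, 0.0614, 0, 0, 0, 0], [0, 0, 0.0614, 0, 0, 0, 0], [0, 0, 0, 0, 0, 0, 0]]]}}

```text
clock: 13.07
position: [0.4599, -0.3047, 0.198]
ee_rot: [0.767, 0.642, -0.0, -0.0]
ft_force: [0.6, -0.9, 0.5]
grip_width: 0.171
grasp_force: 49.2
```

```bash
python3 -c "
from h import *
go([.615,.205,.15],-9.8)"
```

```text
turn [-0.0004 -0.     -0.0037] shift [2.6432 0.3304 0.24  ] | pos [ 0.4599 -0.3047  0.198 ] F [ 0.6 -0.9  0.5] w 0.171 gf 49.2 t 13.0667
```

Request:
{"op": "send_rows", "data": {"plan": [[[0, 0, -0.0037, 0, 0, 0, 0], [0, 0, 0, 0.1888, 0.0236, 0, 0], [0, 0, 0, 0.1888, 0.0236, 0, 0], [0, 0, 0, 0.1888, 0.0236, 0, 0], [0, 0, 0, 0.1888, 0.0236, 0, 0], [0, 0, 0, 0.1888, 0.0236, 0, 0], [0, 0, 0, 0.1888, 0.0236, 0, 0], [0, 0, 0, 0.1888, 0.0236, 0, 0], [0, 0, 0, 0.1888, 0.0236, 0, 0], [0, 0, 0, 0.1888, 0.0236, 0, 0], [0, 0, 0, 0.1888, 0.0236, 0, 0], [0, 0, 0, 0.1888, 0.0236, 0, 0], [0, 0, 0, 0.1888, 0.0236, 0, 0], [0, 0, 0, 0.1888, 0.0236, 0, 0], [0, 0, 0, 0.1888, 0.0236, 0, 0], [0, 0, 0, 0, 0, 0.15, 0], [0, 0, 0, 0, 0, 0.09, 0], [0, 0, 0, 0, 0, 0, 0], [0, 0, 0, 0, 0, 0, 0], [0, 0, 0, 0, 0, 0, 0]]]}}

```text
clock: 14.73
position: [0.6134, 0.2053, 0.1507]
ee_rot: [0.763, 0.646, 0.0, -0.0]
ft_force: [0.7, -0.8, -0.3]
grip_width: 0.175
grasp_force: 49.2
```

```bash
python3 -c "
from h import *
go([.615,.205,.106],-9.8)"
```

```text
turn [ 0.0001 -0.0005  0.0033] shift [0.     0.0083 0.2233] | pos [0.6134 0.2053 0.1507] F [ 0.7 -0.8 -0.3] w 0.175 gf 49.2 t 14.7333
```

Request:
{"op": "send_rows", "data": {"plan": [[[0, 0, 0.0033, 0, 0.006, 0, 0], [0, 0, 0, 0, 0, 0.1, 0], [0, 0, 0, 0, 0, 0.1, 0], [0, 0, 0, 0, 0, 0.015, 0], [0, 0, 0, 0, 0, 0, 0], [0, 0, 0, 0, 0, 0, 0]]]}}

```text
clock: 15.23
position: [0.6145, 0.2056, 0.1075]
ee_rot: [0.765, 0.644, 0.0, -0.0]
ft_force: [-0.1, -0.1, 0.5]
grip_width: 0.171
grasp_force: 49.2
```

```bash
python3 -c "
from h import *
go([.615,.205,.092],-9.8)"
```

```text
turn [ 0.     -0.0005 -0.0003] shift [-0.0025  0.0031  0.0775] | pos [0.6145 0.2056 0.1075] F [-0.1 -0.1  0.5] w 0.171 gf 49.2 t 15.2333
```

Request:
{"op": "send_rows", "data": {"plan": [[[0, 0, 0, -0.002, 0.001, 0.02, 0], [0, 0, 0, 0, 0, 0.02, 0], [0, 0, 0, 0, 0, 0.02, 0], [0, 0, 0, 0, 0, 0.015, 0], [0, 0, 0, 0, 0, 0, 0]]]}}

```text
clock: 15.65
position: [0.6144, 0.2051, 0.0908]
ee_rot: [0.765, 0.644, 0.0, -0.0]
ft_force: [4.8, 0.1, -2.5]
grip_width: 0.166
grasp_force: 48.9
```

```bash
python3 -c "
from h import *
go([.615,.205,.073],-9.8)"
```

```text
turn [-0.     -0.     -0.0003] shift [0.     0.0028 0.0888] | pos [0.6144 0.2051 0.0908] F [ 4.8  0.1 -2.5] w 0.166 gf 48.9 t 15.65
```

Request:
{"op": "send_rows", "data": {"plan": [[[0, 0, 0, 0, 0.003, 0.02, 0], [0, 0, 0, 0, 0, 0.025, 0], [0, 0, 0, 0, 0, 0.025, 0], [0, 0, 0, 0, 0, 0.015, 0], [0, 0, 0, 0, 0, 0.01, 0], [0, 0, 0, 0, 0, 0, 0], [0, 0, 0, 0, 0, 0, 0]]]}}

```text
clock: 16.23
position: [0.6149, 0.2051, 0.0731]
ee_rot: [0.765, 0.644, 0.0, -0.001]
ft_force: [-1.5, -0.4, 10.4]
grip_width: 0.176
grasp_force: 50.5
```

```bash
python3 -c "
from h import *
go([.615,.205,.073],-9.8)"
```

```text
turn [-0.0005 -0.0005 -0.0003] shift [-0.0006  0.0008  0.0003] | pos [0.6149 0.2051 0.0731] F [-1.5 -0.4 10.4] w 0.176 gf 50.5 t 16.2333
```

Request:
{"op": "send_rows", "data": {"plan": [[[0, 0, 0, 0, 0, -0.006, 0.0], [0, 0, 0, 0, 0, 0, 0.6], [0, 0, 0, 0, 0, 0, 0.6], [0, 0, 0, 0, 0, 0, 0.6], [0, 0, 0, 0, 0, 0, 0.6], [0, 0, 0, 0, 0, 0, 0.6], [0, 0, 0, 0, 0, -0.05, 0.6], [0, 0, 0, 0, 0, -0.15, 0.6], [0, 0, 0, 0, 0, -0.2, 0.6], [0, 0, 0, 0, 0, -0.2, 0.6], [0, 0, 0, 0, 0, 0, 0.6]]]}}

```text
clock: 17.15
position: [0.6181, 0.2053, 0.2025]
ee_rot: [0.765, 0.644, 0.005, 0.001]
ft_force: [1.9, -0.7, 1.0]
grip_width: 0.601
grasp_force: 0.0
```

Request:
{"op": "send_rows", "data": {"plan": [[[0, 0, -0.0748, 0, 0, 0, 0.6], [0, 0, -0.0748, 0, 0, 0, 0.6], [0, 0, -0.0748, 0, 0, 0, 0.6], [0, 0, -0.0748, 0, 0, 0, 0.6], [0, 0, -0.0748, 0, 0, 0, 0.6], [0, 0, -0.0748, 0, 0, 0, 0.6], [0, 0, -0.0748, 0, 0, 0, 0.6], [0, 0, -0.0748, 0, 0, 0, 0.6], [0, 0, -0.0748, 0, 0, 0, 0.6], [0, 0, -0.0748, 0, 0, 0, 0.6], [0, 0, -0.0748, 0, 0, 0, 0.6], [0, 0, -0.0748, 0, 0, 0, 0.6], [0, 0, -0.0748, 0, 0, 0, 0.6], [0, 0, -0.0748, 0, 0, 0, 0.6], [0, 0, 0, 0, 0, 0, 0.6]]]}}

```text
clock: 18.4
position: [0.6148, 0.2048, 0.1938]
ee_rot: [0.083, 0.997, 0.0, -0.0]
ft_force: [0.3, 0.3, 0.4]
grip_width: 0.601
grasp_force: 0.0
```

```bash
python3 -c "
from h import *
go([.4965,.1345,.15],80.2)"
```

```text
turn [ 0.0002 -0.0004  0.003 ] shift [ 0.5229 -0.4472  0.2192] | pos [0.6148 0.2048 0.1938] F [0.3 0.3 0.4] w 0.601 gf 0.0 t 18.4
```

Request:
{"op": "send_rows", "data": {"plan": [[[0, 0, 0.003, 0.1307, -0.1118, 0, 0.6], [0, 0, 0, 0.1307, -0.1118, 0, 0.6], [0, 0, 0, 0.1307, -0.1118, 0, 0.6], [0, 0, 0, 0.1307, -0.1118, 0, 0.6], [0, 0, 0, 0, 0, 0.1, 0.6], [0, 0, 0, 0, 0, 0.1, 0.6], [0, 0, 0, 0, 0, 0, 0.6], [0, 0, 0, 0, 0, 0, 0.6], [0, 0, 0, 0, 0, 0, 0.6]]]}}

```text
clock: 19.15
position: [0.4967, 0.1354, 0.1544]
ee_rot: [0.089, 0.996, 0.0, -0.0]
ft_force: [0.1, -1.0, -0.6]
grip_width: 0.601
grasp_force: 0.0
```

```bash
python3 -c "
from h import *
go([.4965,.1345,.083],80.2)
im=optics.camera('scene')
cv2.imwrite('pics/s2.png',cv2.resize(im[95:205,280:440,::-1],None,fx=5,fy=5,interpolation=cv2.INTER_CUBIC))"
```

```text
turn [ 0.0002 -0.0003 -0.0043] shift [ 3.000e-04 -4.400e-03  3.569e-01] | pos [0.4967 0.1354 0.1544] F [ 0.1 -1.  -0.6] w 0.601 gf 0.0 t 19.15
```

View pics/s2.png

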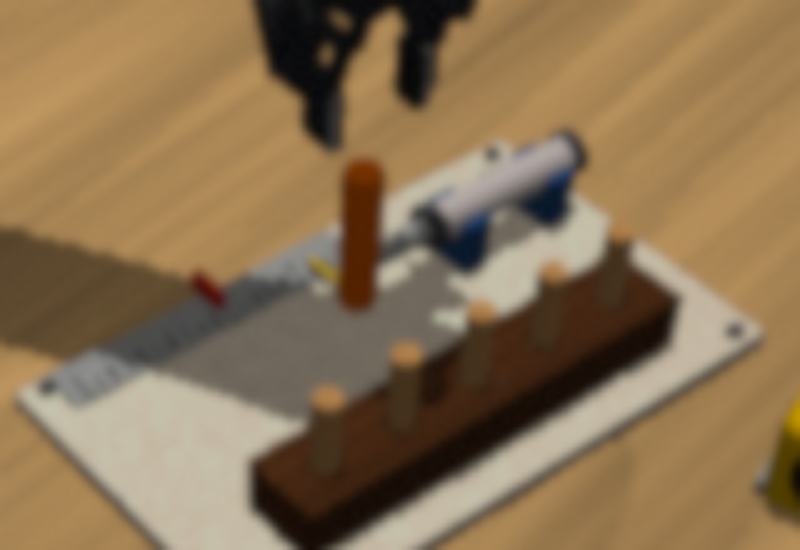

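The scene view shows all five fence pins standing at equal height, at crop x 327 to 620. The jaws straddle the orange handle at (362,170).

Request:
{"op": "send_rows", "data": {"plan": [[[0, 0, -0.0043, 0, -0.004, 0.06, 0.6], [0, 0, 0, 0, 0, 0.12, 0.6], [0, 0, 0, 0, 0, 0.12, 0.6], [0, 0, 0, 0, 0, 0.057, 0.6], [0, 0, 0, 0, 0, 0, 0.6], [0, 0, 0, 0, 0, 0, 0.6], [0, 0, 0, 0, 0, 0, 0], [0, 0, 0, 0, 0, 0, 0], [0, 0, 0, 0, 0, 0, 0], [0, 0, 0, 0, 0, 0, 0], [0, 0, 0, 0, 0, 0, 0], [0, 0, 0, 0, 0, 0, 0], [0, 0, 0, 0, 0, 0, 0]]], "squeeze": 80}}

```text
clock: 20.28
position: [0.4967, 0.1345, 0.0836]
ee_rot: [0.085, 0.996, 0.001, 0.0]
ft_force: [-2.0, -1.2, 7.4]
grip_width: 0.261
grasp_force: 77.9
```

```bash
python3 -c "
from h import *
go([*(J(-45,-51.6)-[.001,0]),.083],80.2)"
```

```text
turn [0.0008 0.0004 0.0009] shift [ 0.0017 -0.3082  0.0029] | pos [0.4967 0.1345 0.0836] F [-2.  -1.2  7.4] w 0.261 gf 77.9 t 20.2833
```

Request:
{"op": "send_rows", "data": {"plan": [[[0, 0, 0, 0, -0.02, 0, 0], [0, 0, 0, 0, -0.04, 0, 0], [0, 0, 0, 0, -0.05, 0, 0], [0, 0, 0, 0, -0.05, 0, 0], [0, 0, 0, 0, -0.05, 0, 0], [0, 0, 0, 0, -0.05, 0, 0], [0, 0, 0, 0, -0.03, 0, 0], [0, 0, 0, 0, -0.015, 0, 0], [0, 0, 0, 0, 0, 0, 0], [0, 0, 0, 0, 0, 0, 0], [0, 0, 0, 0, 0, 0, 0]]]}}

```text
clock: 21.2
position: [0.4867, 0.0771, 0.0836]
ee_rot: [0.084, 0.996, 0.002, 0.001]
ft_force: [0.6, 10.4, 3.9]
grip_width: 0.261
grasp_force: 78.6
```

```bash
cat > p.py <<'E'
from h import *
import sys
go([*(J(-45,-51.6)-[.001,0]),.083],80.2)
out={}
for cam in("top","scene"):
    im=optics.camera(cam)
    hsv=cv2.cvtColor(im,cv2.COLOR_RGB2HSV).astype(int);H,S,V=hsv[...,0],hsv[...,1],hsv[...,2]
    m0=proj(cam,[*J(-102,-51.6),.02])[0].round().astype(int)
    k=np.zeros(H.shape,bool);k[m0[1]-22:m0[1]+18,m0[0]-18:m0[0]+22]=1
    for n,m,z in(("red",k&(S>150)&((H<5)|(H>174))&(V>50),.012+.006),("yel",k&(H>20)&(H<34)&(S>150)&(V>50),.02)):
        ys,xs=np.nonzero(m)
        if len(xs)==0: print(cam,n,"none");continue
        P=onz(cam,np.c_[xs,ys],.02 if n=="yel" or cam=="scene" else .024)[:,:2]-C
        j=np.c_[P@ex,P@ey]*1000;print(cam,n,len(xs),j.mean(0).round(2),"x",j[:,0].min().round(1),j[:,0].max().round(1),"y",j[:,1].min().round(1),j[:,1].max().round(1))
    f=8
    cv2.imwrite(f"pics/{sys.argv[1]}_{cam}.png",cv2.resize(im[m0[1]-35:m0[1]+35,m0[0]-45:m0[0]+45,::-1],None,fx=f,fy=f,interpolation=cv2.INTER_CUBIC));print(cam,"crop origin",m0-[45,35])
E
python3 p.py a
```

```text
turn [0.0028 0.0008 0.0024] shift [ 0.0011 -0.0167  0.0029] | pos [0.4867 0.0771 0.0836] F [ 0.6 10.4  3.9] w 0.261 gf 78.6 t 21.2
top red none
top yel none
top crop origin [200 243]
scene red 9 [-102.26  -50.26] x -110.6 -95.3 y -52.7 -47.6
scene yel none
scene crop origin [276 118]
```

View pics/a_top.png

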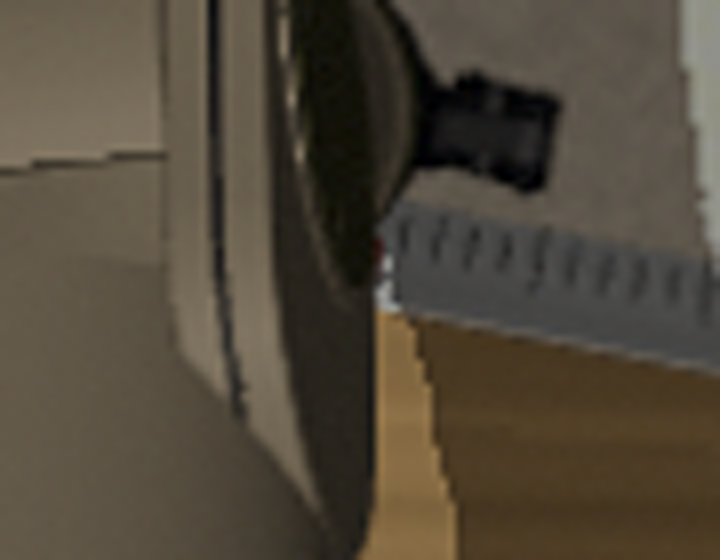

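View pics/a_scene.png

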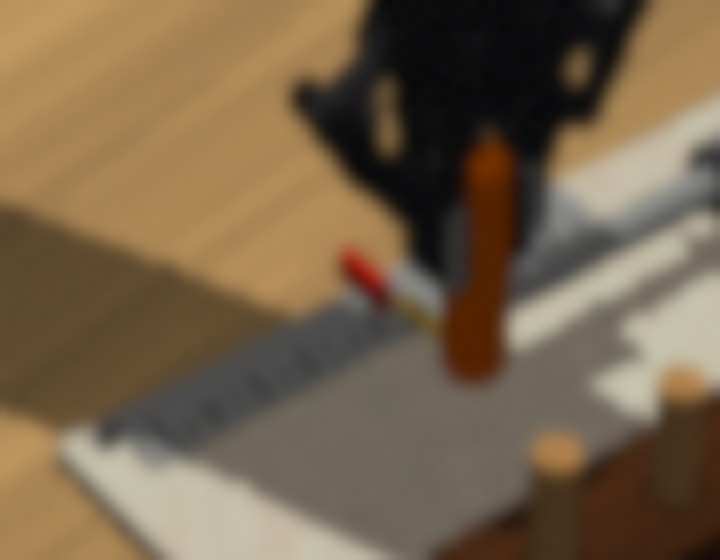

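```bash
cat > q.py <<'E'
from h import *
def meas(cam,im,py,tag):
    hsv=cv2.cvtColor(im,cv2.COLOR_RGB2HSV).astype(int);H,S,V=hsv[...,0],hsv[...,1],hsv[...,2]
    g=cv2.resize(im,None,fx=4,fy=4,interpolation=cv2.INTER_CUBIC);hs=cv2.cvtColor(g,cv2.COLOR_RGB2HSV).astype(int)
    for n,c,zz in(("red",J(-102,-51.6),.024),("yel",J(-72,py),.02)):
        m0=proj(cam,[*c,zz])[0]*4;k=np.zeros(hs.shape[:2],bool);a,b=m0.astype(int);k[b-40:b+40,a-40:a+40]=1
        h,s,v=hs[...,0],hs[...,1],hs[...,2]
        m=k&((s>150)&((h<5)|(h>172))&(v>60) if n=="red" else (s>120)&(h>20)&(h<35)&(v>50))
        ys,xs=np.nonzero(m)
        if len(xs)<5: print(tag,cam,n,"none",len(xs));continue
        P=onz(cam,np.c_[xs,ys]/4-.375,zz)[:,:2]-C;j=np.c_[P@ex,P@ey]*1e3
        print(tag,cam,n,len(xs),"mean",j.mean(0).round(1),"x",j[:,0].min().round(1),j[:,0].max().round(1),"fit y at x=-80:",np.polyval(np.polyfit(j[:,0],j[:,1],1),-80).round(1))
if __name__=="__main__":
    for cam in("top","scene"): meas(cam,np.load(f"pics/{cam}0.npy"),10,"start")
    s=get_obs();py=10-np.dot(np.array([.4967,.1345])-s["position"][:2],ey)*1e3;print(py);meas("scene",optics.camera("scene"),py,"now")
E
python3 q.py
```

```text
start top red 444 mean [-101.5  -52. ] x -114.5 -88.4 fit y at x=-80: -52.2
start top yel 441 mean [-71.4   9.8] x -86.9 -56.4 fit y at x=-80: 9.9
start scene red 138 mean [-98.4 -52.8] x -108.4 -89.5 fit y at x=-80: -53.5
start scene yel 172 mean [-75.   11.8] x -85.0 -65.5 fit y at x=-80: 11.8
-48.19755943515593
now scene red 140 mean [-98.3 -53. ] x -108.4 -88.2 fit y at x=-80: -54.1
now scene yel 40 mean [-78.2 -48. ] x -83.2 -72.0 fit y at x=-80: -47.9
```

Request:
{"op": "send_rows", "data": {"plan": [[[0, 0, 0, 0, -0.01, 0, 0], [0, 0, 0, 0, -0.008, 0, 0], [0, 0, 0, 0, 0, 0, 0], [0, 0, 0, 0, 0, 0, 0], [0, 0, 0, 0, 0, 0, 0], [0, 0, 0, 0, 0, 0, 0]]]}}

```text
clock: 21.85
position: [0.4861, 0.0737, 0.0836]
ee_rot: [0.083, 0.997, 0.002, 0.001]
ft_force: [0.5, 11.3, 4.0]
grip_width: 0.258
grasp_force: 78.6
```

```bash
cat > o.py <<'E'
from h import *
from q import meas
def foot(im,y):
    g=cv2.resize(im,None,fx=8,fy=8,interpolation=cv2.INTER_CUBIC);hs=cv2.cvtColor(g,cv2.COLOR_RGB2HSV).astype(int)
    m=(hs[...,0]<16)&(hs[...,0]>3)&(hs[...,1]>190)&(hs[...,2]>40)
    r=[]
    for z in np.linspace(.026,.036,11):
        u,v=proj("scene",[*J(-45,y),z])[0]
        row=int(v*8+3.5);a=int(u*8)-50;xs=np.nonzero(m[row,a:a+100])[0]+a
        if len(xs)<5: continue
        u1=(xs.min()+xs.max())/2/8-.4375
        # du/dy along jig y at constant image row is approx: cast the point onto plane through axis x=-45
        o,d=ray("scene",[[u1,(row/8-.4375)]]);d=d[0]
        t=((-.045)-np.dot(o[:2]-C,ex))/np.dot(d[:2],ex);P=o+d*t
        r.append((np.dot(P[:2]-C,ey)*1e3,len(xs)/8))
    r=np.array(r);return r.mean(0).round(2),r.std(0).round(2),len(r)
print("start",foot(np.load("pics/scene0.npy"),10))
s=get_obs();py=10-np.dot(np.array([.4967,.1345])-s["position"][:2],ey)*1e3;print("kin y",py,s["position"],s["ft_force"],s["grip_width"])
im=optics.camera("scene");print("now",foot(im,py));meas("scene",im,py,"now")
E
python3 o.py
```

```text
start (array([9.29, 5.58]), array([0.47, 0.18]), 11)
kin y -51.6594191590382 [0.48610607 0.07373    0.08359096] [ 0.473394   11.34330605  3.97823828] 0.25823164743117843
now (array([-52.72,   6.15]), array([0.49, 0.24]), 11)
now scene red 130 mean [-98.3 -52.9] x -107.2 -89.1 fit y at x=-80: -53.8
now scene yel none 3
```

```bash
python3 -c "
from h import *
im=optics.camera('scene')
for y in(-48,-51.7,-55): print(y,((proj('scene',[[*J(-87,y),.02],[*J(-57,y),.02]])-[306,142])*12).round().tolist())
cv2.imwrite('pics/fin.png',cv2.resize(im[142:187,306:356,::-1],None,fx=12,fy=12,interpolation=cv2.INTER_CUBIC))"
```

```text
-48 [[234.0, 159.0], [313.0, 228.0]]
-51.7 [[221.0, 165.0], [300.0, 235.0]]
-55 [[210.0, 171.0], [289.0, 241.0]]
```

View pics/fin.png

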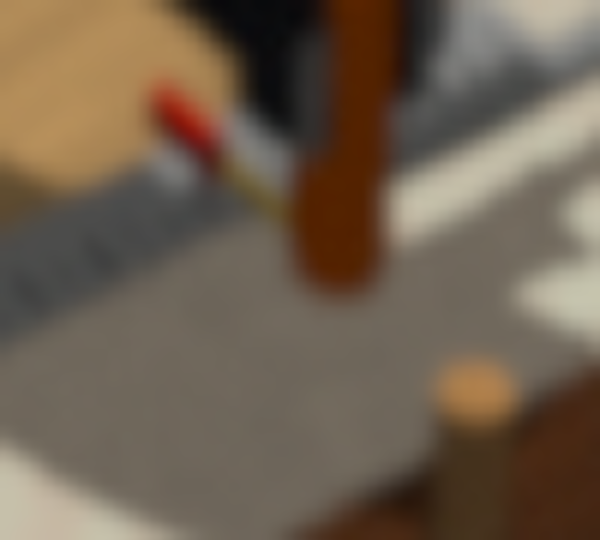

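The final crop shows the yellow pointer running straight into the end of the red clip at about (218,155), with the handle still gripped. Measured travel is about 61.7 to 62 mm, against a target of 61.6 to 61.8 mm.

```bash
python3 -c "
from workcell import job
print(job.hand_in())"
```

```text
the job is handed in; nothing more can be done
None
```

I stood spare pins fully down in fence holes 2 and 4, pulled the stop out about 61.7 mm so its pointer lines up with the red mark, and handed the job in with the gripper still holding it there; no verdict came back.

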